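Fit a vacuum filter into a sleeve coupler

ROBOT

A 6-joint arm with a two-finger parallel gripper is mounted at the origin on the work surface. World frame = base frame: x ahead of the robot, y to its left, z up, the work surface at z = 0. Lengths are in m, angles in rad, forces in N, time in s.
With the tool pointing down it reaches from about 0.3 to 0.875 m from the base axis. Payload 6.4 kg.
Tool frame: the origin (TCP) lies on the centre line of the jaws, within the pads' length; the fingertips stand 19 mm ahead of it and the grasp point (between the pads) is the TCP; z points along the fingers, y is the line along which they close (so a half turn about z gives the same grasp; the last joint's range is limited). The gripper opens to 88 mm and grips with 3 to 60 N. Pads are 18 mm wide; open, the fingers measure 123 mm over their backs; the gripper's body (75 mm by 187 mm) begins 45 mm behind the grasp point.
Start: joints at [-0.206, 0.181, 1.607, -0, 1.354, -0.206], TCP at [0.575, 0, 0.258] pointing down, gripper open.
Joint ranges: [-2.99, 2.99], [-0.89, 2.07], [0.3, 2.58], [-1.14, 4.28], [0, 2.63], [-3.12, 3.12]. Speed limits (rad/s): [2.57, 2.57, 3.01, 3.14, 3.14, 3.14].

INTERFACE

Orientations are given as a unit quaternion [x, y, z, w].
In Python, from station import manip gives the robot as it stands.
- The arm moves only by the tool move_arm, never from a script. Its argument "plan" is a list of rows, each a list of 5 numbers: the finger opening in mm, from 0 to 88.1, then the shift along the tool's x, y, z normalised to -1 to 1, where 1 is 0.3 m, then the turn about the tool's z normalised to -1 to 1, where 1 is pi rad. A call has 1 to 20 rows; each row is the pose to reach, as a shift and turn from the pose commanded when the call began, along the tool's axes at that moment, turning the shorter way round; what a row does not reach only later rows make up. A row lasts 1/10 s, in which the tool goes at most 50 mm and 8.59 degrees, less where a joint would pass 70% of its speed; a pose out of reach is approached as far as the arm can. A call with a number of a shift or a turn outside -1 to 1 is refused whole. A call with a gripper value outside its range is refused whole. The fingers move at their own pace and stop on an object; "squeeze" is the grip in N (left out, the last holds). Time passes only in rows, so rows that repeat a pose let the fingers close. It gives the time, the measured TCP pose, the force, the opening and the grip force at its end, in the units of the state.
- manip.get_obs(): the state, without advancing time (a new reading comes with each control period).
- manip.capture(name): name is "scene" or "side" or "wrist"; returns the picture (480x640x3 uint8, blue, green, red); there is no depth.
- manip.camera_params(name): a dict with "camera_matrix" (3x3 intrinsics, pixels), "xyz" and "attitude" of the camera in the world; the wrist camera has in their place "T_tool_cam" (4x4, takes a point from camera to tool coordinates, whose origin is the TCP and whose axes are the flange's). Camera axes: x right, y up, looking along -z (the intrinsics and any distortion apply to the point x, -y, -z); pixel columns grow to the right and rows downward; lengths in m; the calibration is good to about 2 mm. The wrist camera is an equidistant fisheye: a pixel r from the principal point sees the ray r / f radians off the axis. A picture is of the moment at which its call begins: read the wrist's pose just before it. camera_params takes no time and is no camera call.
- manip.finish_job(): hands the job in; it is judged then, once.
The state is a dict: "time_s": time; "joint_pos": joint angles; "qvel": joint speeds; "tau": joint torques, N m; "eef_pos": TCP position; "tcp_rot": TCP orientation; "ft_force": force on the tool from outside, world axes, zero at the start; "moment": the same for the moment, N m; "gripper_width": finger opening in m; "grasp_force": force on a finger pad.
Only numpy, scipy, OpenCV 4.12 (cv2) and the standard library are available. Lean on these libraries where they do the work, as an engineer would, in place of code of your own. Each camera call takes 0.05 s, during which the arm holds its last target. There are 200 camera calls.

TASK

Fit the green-banded filter to the vacuum port: draw the coupler's sleeve down until it catches, then take the filter from the orange rack, feel for the bore (the coupler is not quite where its base says) and press the filter gently, never with more than 30 N, fully home, holding it until the sleeve has sprung fully forward, then let go. Leave the red-banded filter and everything else on the bench where it is.

Things in the scene. Friction and masses are not known exactly. Their poses are not given: they have to be found in the camera images.
- port: grey square base plate, 110 x 110 x 12 mm, screwed to the bench. Origin: centre of its underside, on the bench top; z up. It carries the vacuum port, an upright aluminium quick coupler, mouth up, 28 mm across, rigid but for its sleeve. The coupler was bolted on carelessly: its vertical axis stands 4 to 4.5 mm beside the plate's centre, in an unknown direction that differs every time.
- port_mouth (a point): point 80 mm above the plate's centre, level with the coupler's flat top face. NOT the bore: the bore (17.5 mm across, no lead-in, 29 mm deep to full seating) is centred 4 to 4.5 mm beside it, direction unknown. A nipple pressed on the flat face beside the bore stops there; within about 1.5 mm of the bore's centre it slips in.
- port_flange (a point): point 52 mm above the plate's centre, level with the top of the sleeve's flange when the sleeve is forward. Sleeve: dark steel tube 34 mm across round the coupler, concentric with the bore, top 76 mm above the bench; at its foot a blue thumb flange 64 mm across, 6 mm thick, to push down on. Like the bore, it is 4 to 4.5 mm off this point.
- sleeve (a joint): travel in m of the coupler's spring sleeve: 0 = forward (up, at rest), grows as it is drawn back (down, towards the bench), stop at 0.015. It resists with 5 N at first, up to 16 N further on. Drawn back beyond 0.012, held there about 0.4 s and let go, it stays caught at about 0.0105. With the sleeve forward, jaws block the bore 10 mm down.
- port_seat (a point): point 51 mm above the bench on the plate's centre: the height of the nipple's tip when fully seated (again 4 to 4.5 mm beside the bore's axis). Over the last 4.5 mm the nipple pushes a sprung ball in the bore; 2 to 3 mm before full depth, at 4 to 8 N, it trips the sleeve's catch, the sleeve springs forward and its jaws lock in the nipple's groove.
- filter_mid (a point): the new filter capsule, white with a GREEN band, about 160 g: centre of its round plastic body (38 mm across, 44 mm high); z up along the capsule. A steel nipple 16 mm across reaches 30 mm below the body, a stub 11 mm across 10 mm above it. It stands upright in a hole of the orange rack, its body resting on the rack's top. Fully seated, the body's underside lies on the coupler's top face.
- filter_tip (a point): the centre of the lower end of the green-banded filter's nipple, 52 mm below filter_mid. The end has a 1.4 mm chamfer; a groove 9 mm across inside runs round the nipple 12 to 21 mm above the end.
- rack: orange rack block 80 x 270 x 40 mm, fixed to the bench, long side along its y; three 20 mm holes right through on its middle line, 90 mm apart. Origin: centre of its underside. The two capsules stand in two of them, in either order.
- old_filter_mid (a point): the used filter, same shape, tan with a RED band, in another hole of the rack: centre of its body. Leave it there.
- amber: amber bottle, 60 mm across, 130 mm high; origin at its underside. Bystander.
- jar: clear jar with orange cap, 70 mm across, 85 mm high; origin at its underside. Bystander.
- tips: orange pipette tip box 90 x 120 x 62 mm; origin at its underside. Bystander.
- beaker: glass beaker 70 mm across, 90 mm high; origin at its underside. Bystander.
- notes: yellow note pad 76 x 76 x 15 mm; origin at its underside. Bystander.
- dish: shallow glass dish 90 mm across, 16 mm high; origin at its underside. Bystander.

How it is judged:
On the way, in this order (a step that is already met when the one before it is completed fails the run):
1. the sleeve is drawn back and has caught by itself, the filter still away from the port (value of joint sleeve above 0.009 m and contact force between the fingers and port below 0.2 N and distance between filter_tip and port_mouth above 0.04 m), for 0.2 s.
2. the filter's nipple is in the bore (6 mm or more) with the sleeve still back (value of joint sleeve above 0.009 m and z of filter_tip in the frame of port below 0.074 m and horizontal distance between filter_tip and port_mouth below 0.007 m).
3. the filter, still held, is pressed home and the sleeve has sprung forward (z of filter_tip in the frame of port below 0.0535 m and horizontal distance between filter_tip and port_mouth below 0.007 m and value of joint sleeve below 0.002 m and contact force between the fingers and filter above 0.5 N), for 0.05 s.
At the end, for the whole second after the job is handed in: The green-banded filter stands upright (within 0.06 rad) in the coupler, within 2.5 mm of full depth, the sleeve forward (within 2 mm); the used filter has moved less than 15 mm and every other loose thing on the bench less than 20 mm; the robot touches nothing (z of filter_tip in the frame of port below 0.0535 m and horizontal distance between filter_tip and port_mouth below 0.007 m and value of joint sleeve below 0.002 m and angle between filter_tip's own z axis and vertical below 0.06 rad and distance of old_filter_mid from where it was at the start of the episode below 0.015 m and distance of each of amber, jar, tips, beaker, notes, dish from where it was at the start of the episode below 0.02 m).
It fails at once if the filter is pressed against the port with more than 30 N (contact force between filter and port above 30 N).
It fails at once if the used filter is moved by more than 15 mm or a bystander by more than 20 mm (distance of old_filter_mid from where it was at the start of the episode above 0.015 m or distance of any of amber, jar, tips, beaker, notes, dish from where it was at the start of the episode above 0.02 m).
It also fails if it takes over 72 s, if anything falls off the work surface, if the arm or the gripper's body presses on something with over 40 N, if the wrist force passes 120 N, or if a joint passes its speed limit or range.

## Working session

There is one attempt and no reset: what is moved stays moved. The work goes in short steps, Python scripts to look and compute and a tool call to move; the robot and the scene stay as the last step left them, time stands still between calls to the robot, and variables do not carry over. Pictures are saved under pics/ and viewed, at most 10 in all, crops included, and the job is handed in when it is done.

Besides the shell and the picture viewer there is one more tool, called after "Call:" as name(argument=value, ...), one argument or row to a line, values as JSON. move_arm: Moves the arm, as the interface text tells. Its arguments: {"type":"object","properties":{"plan":{"type":"array","items":{"type":"array","items":{"type":"number"}}},"squeeze":{"type":"number"}},"required":["plan"]}

```bash
mkdir -p pics; ls; python3 - <<'E'
from station import manip
import cv2,numpy as np
np.set_printoptions(precision=4,suppress=True)
for n in("scene","side","wrist"):
    print(n,manip.camera_params(n)); cv2.imwrite(f"pics/{n}0.png",manip.capture(n))
print(manip.get_obs())
E
```

```text
pics
scene {'camera_matrix': array([[508.1528,   0.    , 321.4527],
       [  0.    , 508.1528, 232.7918],
       [  0.    ,   0.    ,   1.    ]]), 'xyz': array([1.2443, 0.2262, 0.9128]), 'attitude': array([0.198 , 0.2643, 0.7569, 0.5639])}
side {'camera_matrix': array([[457.4841,   0.    , 319.1295],
       [  0.    , 457.4841, 233.6026],
       [  0.    ,   0.    ,   1.    ]]), 'xyz': array([0.347 , 0.6829, 0.7429]), 'attitude': array([-0.0743,  0.3917,  0.9046, -0.1507])}
wrist {'camera_matrix': array([[371.6483,   0.    , 316.6394],
       [  0.    , 371.6483, 238.7897],
       [  0.    ,   0.    ,   1.    ]]), 'T_tool_cam': array([[-0.0007,  0.9501,  0.3118,  0.081 ],
       [ 1.    ,  0.001 , -0.0008,  0.0004],
       [-0.0011,  0.3118, -0.9501, -0.1261],
       [ 0.    ,  0.    ,  0.    ,  1.    ]])}
{'time_s': 0.15, 'joint_pos': array([-0.2063,  0.1814,  1.6077, -0.    ,  1.3538, -0.2063]), 'qvel': array([ 0.    , -0.0014, -0.002 , -0.0004, -0.0004,  0.0006]), 'tau': array([  0.0022, -43.4232, -34.2173,   0.0703,   0.0357,  -0.0001]), 'eef_pos': array([0.5746, 0.0001, 0.257 ]), 'tcp_rot': array([ 0.7071,  0.7071, -0.0004, -0.0006]), 'ft_force': array([ 0.3061, -0.2333, -0.8815]), 'moment': array([ 0.0232,  0.0029, -0.046 ]), 'grasp_force': 0.0, 'gripper_width': 0.08825456961551063}
```

View pics/scene0.png

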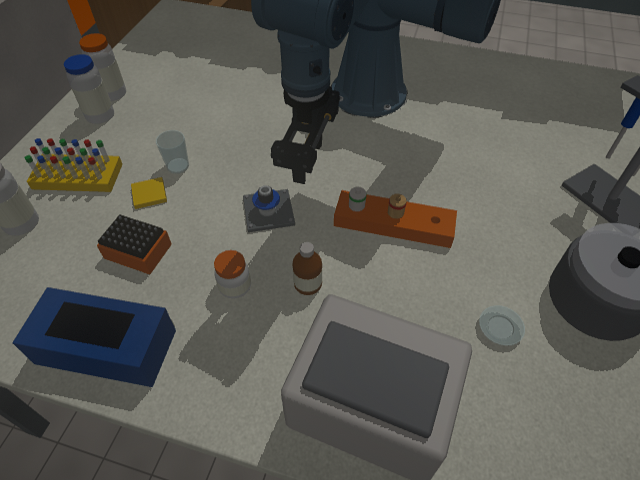

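View pics/side0.png

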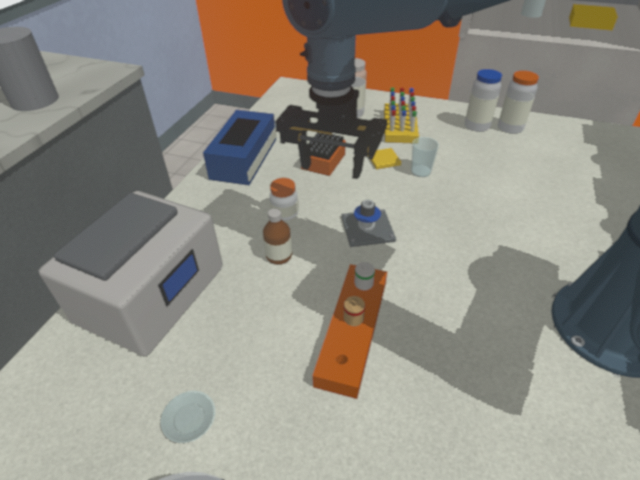

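View pics/wrist0.png

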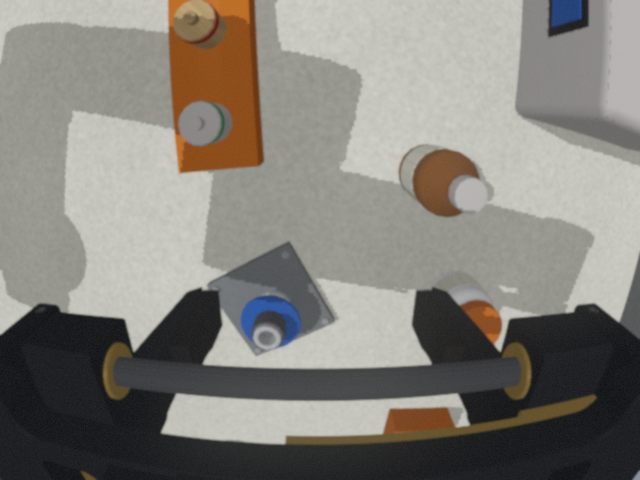

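The wrist view shows the coupler ring near (267,335), blue flange near (271,320), the plate (275,298), the green capsule at (203,123), the red one at (197,22) and the amber bottle at (445,182). Next I'll measure these by ray casting.

```bash
cat > h.py <<'E'
import cv2,numpy as np
from station import manip
from scipy.spatial.transform import Rotation as R
np.set_printoptions(precision=4,suppress=True)
def wpose(o):
    T=np.eye(4);T[:3,:3]=R.from_quat(o["tcp_rot"]).as_matrix();T[:3,3]=o["eef_pos"]
    return T@manip.camera_params("wrist")["T_tool_cam"]
def cast(name,uv,z,o=None):
    p=manip.camera_params(name);K=p["camera_matrix"]
    x=(uv[0]-K[0,2])/K[0,0];y=(uv[1]-K[1,2])/K[1,1]
    if name=="wrist":
        T=wpose(o or manip.get_obs());Rm,c=T[:3,:3],T[:3,3];r=np.hypot(x,y)+1e-12
        d=np.array([x/r*np.sin(r),-y/r*np.sin(r),-np.cos(r)])
    else:
        Rm,c=R.from_quat(p["attitude"]).as_matrix(),p["xyz"];d=np.array([x,-y,-1])
    d=Rm@d
    return c+d*(z-c[2])/d[2]
E
python3 - <<'E'
from h import *
o=manip.get_obs()
im=cv2.imread("pics/wrist0.png");hsv=cv2.cvtColor(im,cv2.COLOR_BGR2HSV)
m=cv2.inRange(hsv,(105,120,60),(125,255,255));m[:, 500:]=0
n,l,s,c=cv2.connectedComponentsWithStats(m);i=1+s[1:,4].argmax();print(s[i],c[i])
h=cv2.convexHull(np.argwhere(l==i)[:,::-1].astype(np.int32))
pts=np.array([cast("wrist",p[0],.052,o)[:2] for p in h]);print("flange",cv2.minEnclosingCircle(pts.astype(np.float32)))
for nm,uv,z in [("ring",(267,335),.08),("green stub",(201,124),.094),("red stub",(192,17),.094),("amber top",(468,194),.13),("jar top",(480,322),.085)]+[("plate",q,.012) for q in [(290,242),(335,320),(257,355),(208,285)]]+[("rack",(180,172),.04),("rack",(262,163),.04)]:
    print(nm,cast("wrist",uv,z,o))
for nm,uv,z in [("ring",(265,189),.08),("green",(358,190),.094),("red",(398,198),.094),("amber",(307,249),.13),("jar",(229,260),.085)]: print("scene",nm,cast("scene",uv,z))
for nm,uv,z in [("ring",(368,204),.08),("green",(365,266),.094),("red",(354,302),.094),("amber",(275,214),.13),("jar",(283,185),.085)]: print("side",nm,cast("side",uv,z))
cv2.imwrite("pics/c1.png",cv2.resize(im[230:370,180:360],None,fx=4,fy=4,interpolation=cv2.INTER_CUBIC))
E
```

```text
[ 241  296   60   50 1344] [271.2262 315.0759]
flange ((0.5264180302619934, -0.11883937567472458), 0.031454943120479584)
ring [ 0.5269 -0.1164  0.08  ]
green stub [0.4837 0.0817 0.094 ]
red stub [0.4765 0.1711 0.094 ]
amber top [0.6859 0.0325 0.13  ]
jar top [ 0.7384 -0.1044  0.085 ]
plate [ 0.5469 -0.0442  0.012 ]
plate [ 0.5961 -0.1392  0.012 ]
plate [ 0.5017 -0.1908  0.012 ]
plate [ 0.4516 -0.0959  0.012 ]
rack [0.4426 0.0367 0.04  ]
rack [0.5243 0.0427 0.04  ]
scene ring [ 0.5231 -0.1197  0.08  ]
scene green [0.4791 0.0839 0.094 ]
scene red [0.4773 0.1733 0.094 ]
scene amber [0.6919 0.034  0.13  ]
scene jar [ 0.7309 -0.118   0.085 ]
side ring [ 0.5194 -0.1122  0.08  ]
side green [0.4729 0.0887 0.094 ]
side red [0.4686 0.1797 0.094 ]
side amber [0.68   0.0389 0.13  ]
side jar [ 0.7285 -0.1122  0.085 ]
```

View pics/c1.png

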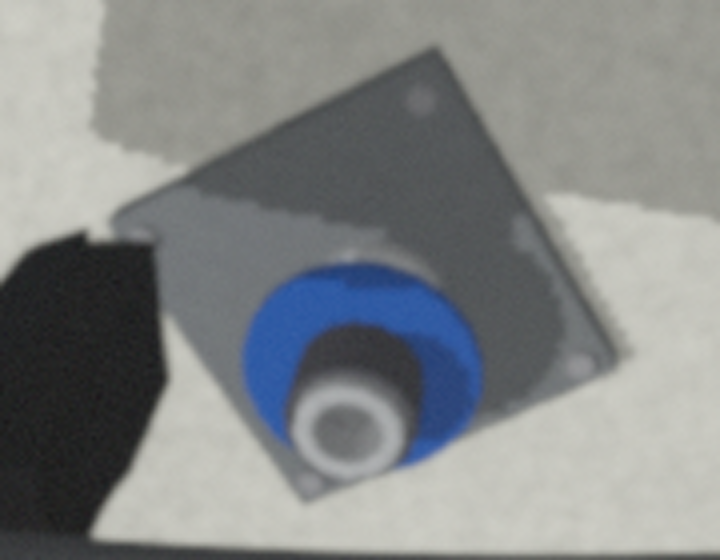

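The crop shows the coupler ring centred at (349,428), i.e. full-frame pixel (267,337). Next: move over the coupler and look straight at it.

Call:
move_arm(
  plan=[
    [46,-0.2,-0.08,0,0],
    [46,-0.393,-0.16,0.1,0],
    [46,-0.393,-0.16,0.19,0],
    [46,-0.393,-0.16,0.19,0],
    [46,-0.393,-0.16,0.19,0],
  ],
)

```text
time_s: 0.65
eef_pos: [0.5263, -0.118, 0.1999]
tcp_rot: [0.708, 0.706, -0.0, -0.001]
ft_force: [-0.3, 0.5, 0.7]
gripper_width: 0.0501
grasp_force: 0.0
```

```bash
python3 - <<'E'
from h import *
o=manip.get_obs();im=manip.capture("wrist");print(o["eef_pos"],o["tcp_rot"])
cv2.imwrite("pics/w2.png",im)
E
```

```text
[ 0.5263 -0.118   0.1999] [ 0.7078  0.7064 -0.0002 -0.0012]
```

View pics/w2.png

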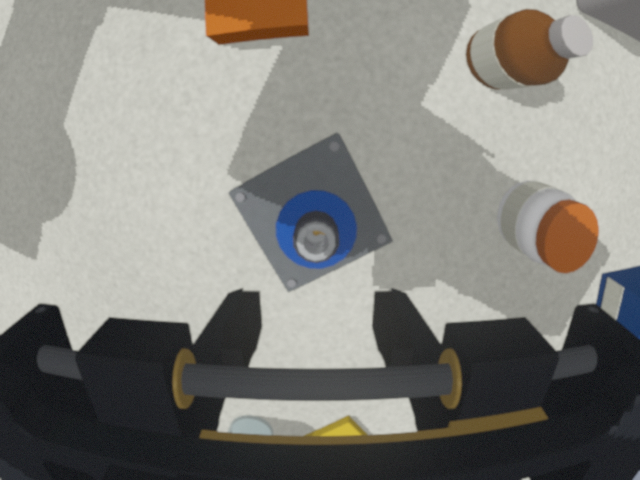

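The port is well seen: ring at (317,241), flange at (316,229), plate corners at (338,133), (391,240), (290,291), (231,190).

```bash
python3 - <<'E'
from h import *
o=manip.get_obs();im=cv2.imread("pics/w2.png");hsv=cv2.cvtColor(im,cv2.COLOR_BGR2HSV)
m=cv2.inRange(hsv,(105,120,60),(125,255,255));m[:, 420:]=0
n,l,s,c=cv2.connectedComponentsWithStats(m);i=1+s[1:,4].argmax()
h=cv2.convexHull(np.argwhere(l==i)[:,::-1].astype(np.int32))
pts=np.array([cast("wrist",p[0],.052,o)[:2] for p in h]).astype(np.float32)
print("flange",cv2.minEnclosingCircle(pts),cv2.fitEllipse(pts*1000))
sub=im[205:275,280:352];g=cv2.cvtColor(sub,cv2.COLOR_BGR2GRAY)
hs=cv2.cvtColor(sub,cv2.COLOR_BGR2HSV)
for t in(110,125,140):
    b=((g>t)&(hs[...,1]<60)).astype(np.uint8);n,l,s,c=cv2.connectedComponentsWithStats(b)
    d=[(abs(c[k]-[37,36]).sum(),k) for k in range(1,n) if s[k,4]>100]
    if not d: continue
    k=min(d)[1];h=cv2.convexHull(np.argwhere(l==k)[:,::-1].astype(np.int32)+[280,205])
    pts=np.array([cast("wrist",p[0],.08,o)[:2] for p in h.astype(int)]).astype(np.float32)
    print("ring",t,s[k],cv2.minEnclosingCircle(pts))
cs=np.array([cast("wrist",q,.012,o) for q in [(338,133),(391,240),(290,291),(231,190)]]);print(cs.mean(0),np.linalg.norm(cs-np.roll(cs,1,0),axis=1))
cv2.imwrite("pics/c2.png",cv2.resize(im[120:300,220:400],None,fx=3.3,fy=3.3,interpolation=cv2.INTER_CUBIC))
E
```

```text
flange ((0.527515172958374, -0.11992461234331131), 0.031614501029253006) ((527.4606323242188, -119.9775619506836), (62.37923812866211, 62.881954193115234), 6.773565292358398)
ring 110 [  16   18   39   39 1067] ((0.5271940231323242, -0.12031208723783493), 0.014345257543027401)
ring 125 [ 16  19  38  37 696] ((0.5270817279815674, -0.12054650485515594), 0.013681470416486263)
ring 140 [ 17  37  30  19 227] ((0.5244413614273071, -0.12545299530029297), 0.011608457192778587)
[ 0.5244 -0.1188  0.012 ] [0.1047 0.1067 0.1055 0.1089]
```

View pics/c2.png

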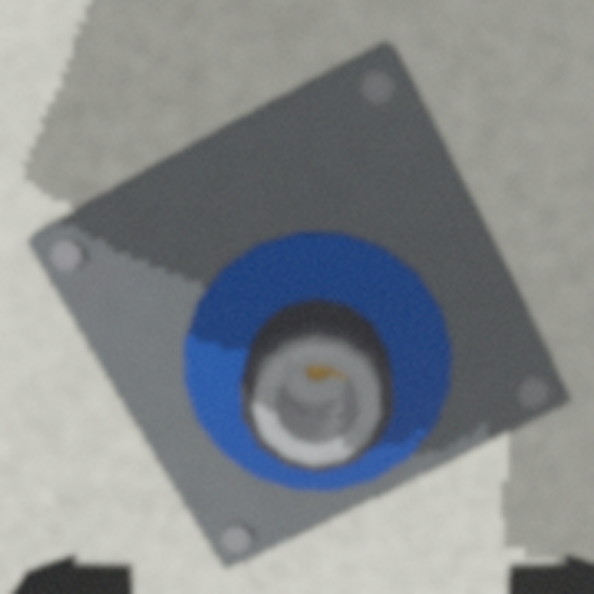

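Call:
move_arm(
  plan=[
    [46,-0.0073,0.0033,0.13,0],
    [46,-0.0073,0.0033,0.26,0],
    [46,-0.0073,0.0033,0.36,0],
    [46,-0.0073,0.0033,0.41,0],
    [46,-0.0073,0.0033,0.43,0],
    [46,-0.0073,0.0033,0.44,0],
    [46,-0.0073,0.0033,0.45,0],
    [46,-0.0073,0.0033,0.46,0],
    [46,-0.0073,0.0033,0.47,0],
    [46,-0.0073,0.0033,0.475,0],
    [46,-0.0073,0.0033,0.475,0],
    [46,-0.0073,0.0033,0.475,0],
  ],
)

```text
time_s: 1.9
eef_pos: [0.5289, -0.1196, 0.0606]
tcp_rot: [0.707, 0.707, 0.001, 0.0]
ft_force: [-3.5, 3.9, 7.6]
gripper_width: 0.0463
grasp_force: 4.0
```

Call:
move_arm(
  plan=[
    [46,0,0,0.006,0],
    [46,0,0,0.012,0],
    [46,0,0,0.012,0],
    [46,0,0,0.012,0],
  ],
)

```text
time_s: 2.3
eef_pos: [0.529, -0.1197, 0.0573]
tcp_rot: [0.707, 0.707, 0.0, 0.0]
ft_force: [-4.2, 4.8, 12.1]
gripper_width: 0.0456
grasp_force: 5.8
```

Call:
move_arm(
  plan=[
    [46,0,0,0.003,0],
    [46,0,0,0.005,0],
    [46,0,0,0.005,0],
    [46,0,0,0.005,0],
    [46,0,0,0.005,0],
    [46,0,0,0.005,0],
  ],
)

```text
time_s: 2.9
eef_pos: [0.529, -0.1197, 0.0564]
tcp_rot: [0.707, 0.707, 0.0, 0.0]
ft_force: [-6.5, 6.1, 16.4]
gripper_width: 0.0459
grasp_force: 8.2
```

Call:
move_arm(
  plan=[
    [46,0,0,-0.02,0],
    [46,0,0,-0.05,0],
    [46,0,0,-0.1,0],
    [46,0,0,-0.2,0],
    [46,0,0,-0.35,0],
    [46,0,0,-0.49,0],
    [46,0,0,-0.49,0],
    [46,0,0,-0.49,0],
  ],
)

```text
time_s: 3.7
eef_pos: [0.5289, -0.1205, 0.2024]
tcp_rot: [0.707, 0.707, 0.001, 0.002]
ft_force: [0.7, -0.7, -0.5]
gripper_width: 0.0464
grasp_force: 0.0
```

```bash
python3 - <<'E'
from h import *
o=manip.get_obs();im=manip.capture("wrist");print(o["eef_pos"],o["tcp_rot"],o["ft_force"])
cv2.imwrite("pics/w3.png",im)
hsv=cv2.cvtColor(im,cv2.COLOR_BGR2HSV)
m=cv2.inRange(hsv,(105,120,60),(125,255,255));m[:, 420:]=0
n,l,s,c=cv2.connectedComponentsWithStats(m);i=1+s[1:,4].argmax()
h=cv2.convexHull(np.argwhere(l==i)[:,::-1].astype(np.int32))
for z in(.052,.0415):
    pts=np.array([cast("wrist",p[0],z,o)[:2] for p in h]).astype(np.float32)
    print("flange",z,cv2.fitEllipse(pts*1000))
g=cv2.cvtColor(im,cv2.COLOR_BGR2GRAY);u,v=319,245
b=((g>115)&(hsv[...,1]<60)).astype(np.uint8)[205:275,280:352]
n,l,s,c=cv2.connectedComponentsWithStats(b)
for k in range(1,n):
    if s[k,4]>200:
        h=cv2.convexHull(np.argwhere(l==k)[:,::-1].astype(np.int32)+np.int32([280,205]))
        pts=np.array([cast("wrist",p[0],.08,o)[:2] for p in h]).astype(np.float32)
        print("ring",s[k],cv2.minEnclosingCircle(pts))
E
```

```text
[ 0.5289 -0.1205  0.2024] [0.7071 0.7071 0.0007 0.002 ] [ 0.6713 -0.6847 -0.5117]
flange 0.052 ((526.126220703125, -116.96806335449219), (59.88441848754883, 60.40997314453125), 5.5067243576049805)
flange 0.0415 ((526.0243530273438, -119.91708374023438), (62.159122467041016, 62.70466232299805), 5.505834102630615)
ring [ 11  13  39  38 927] ((0.5254465341567993, -0.11977475136518478), 0.013936893083155155)
ring [   0   40   72   30 1440] ((0.529155433177948, -0.13811230659484863), 0.028065558522939682)
```

Call:
move_arm(
  plan=[
    [80,0.15,-0.03,0,0],
    [80,0.3,-0.07,0,0],
    [80,0.45,-0.1,0,0],
    [80,0.6,-0.14,0,0],
    [80,0.677,-0.16,0,0],
    [80,0.677,-0.16,0,0],
    [80,0.677,-0.16,0,0],
    [80,0.677,-0.16,0,0],
  ],
)

```text
time_s: 4.55
eef_pos: [0.48, 0.0821, 0.1994]
tcp_rot: [0.707, 0.707, -0.001, -0.0]
ft_force: [0.2, -0.5, 0.4]
gripper_width: 0.0801
grasp_force: 0.0
```

```bash
python3 - <<'E'
from h import *
o=manip.get_obs();im=manip.capture("wrist");print(o["eef_pos"],o["tcp_rot"],o["ft_force"])
cv2.imwrite("pics/w4.png",im)
E
```

```text
[0.48   0.0821 0.1994] [ 0.7074  0.7068 -0.0006 -0.0003] [ 0.1847 -0.5314  0.3507]
```

View pics/w4.png

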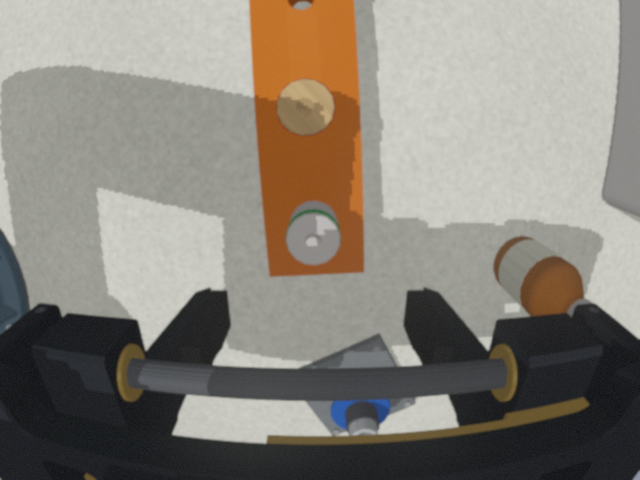

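The green capsule's top disc is centred at about (313,238), the red one at (306,107), and the amber bottle is clear of the jaws on the right.

```bash
python3 - <<'E'
from h import *
o=manip.get_obs();im=cv2.imread("pics/w4.png");hsv=cv2.cvtColor(im,cv2.COLOR_BGR2HSV)
b=((hsv[...,1]<70)).astype(np.uint8)[215:270,280:347];n,l,s,c=cv2.connectedComponentsWithStats(b)
k=1+s[1:,4].argmax();print(s[k])
h=cv2.convexHull(np.argwhere(l==k)[:,::-1].astype(np.int32)+np.int32([280,215]))
pts=np.array([cast("wrist",p[0],.084,o)[:2] for p in h]).astype(np.float32);print(cv2.minEnclosingCircle(pts))
print(cast("wrist",(313,238.5),.084,o),cast("wrist",(313,240),.094,o),cast("wrist",(306,107),.084,o),cast("wrist",(510,250),.0,o))
E
```

```text
[   6    0   55   50 2262]
((0.4781568944454193, 0.08537353575229645), 0.02070530876517296)
[0.4781 0.0838 0.084 ] [0.4782 0.086  0.094 ] [0.474 0.172 0.084] [0.6792 0.0434 0.    ]
```

Call:
move_arm(
  plan=[
    [80,0.008,-0.0067,0.13,0],
    [80,0.008,-0.0067,0.26,0],
    [80,0.008,-0.0067,0.36,0],
    [80,0.008,-0.0067,0.42,0],
    [80,0.008,-0.0067,0.44,0],
    [80,0.008,-0.0067,0.44,0],
    [60,0.008,-0.0067,0.44,0],
    [44,0.008,-0.0067,0.44,0],
    [36,0.008,-0.0067,0.44,0],
    [30,0.008,-0.0067,0.44,0],
    [30,0.008,-0.0067,0.44,0],
    [30,0.008,-0.0067,0.44,0],
    [30,0.008,-0.0067,0.44,0],
    [30,0.008,-0.0067,0.44,0],
  ],
  squeeze=35,
)

```text
time_s: 6.0
eef_pos: [0.4781, 0.0855, 0.0684]
tcp_rot: [0.707, 0.707, 0.0, 0.0]
ft_force: [-0.3, 0.3, 4.7]
gripper_width: 0.037
grasp_force: 35.0
```

Call:
move_arm(
  plan=[
    [30,0,0,-0.05,0],
    [30,0,0,-0.13,0],
    [30,0,0,-0.25,0],
    [30,0,0,-0.34,0],
    [30,-0.12,0.03,-0.35,0],
    [30,-0.25,0.06,-0.35,0],
    [30,-0.38,0.09,-0.35,0],
    [30,-0.5,0.12,-0.35,0],
    [30,-0.6,0.15,-0.35,0],
    [30,-0.682,0.162,-0.35,0],
    [30,-0.682,0.162,-0.35,0],
    [30,-0.682,0.162,-0.35,0],
    [30,-0.682,0.162,-0.35,0],
  ],
)

```text
time_s: 7.3
eef_pos: [0.5261, -0.1181, 0.1726]
tcp_rot: [0.707, 0.707, -0.0, -0.001]
ft_force: [0.1, -0.2, -1.6]
gripper_width: 0.0369
grasp_force: 35.0
```

```bash
python3 - <<'E'
from h import *
o=manip.get_obs();im=manip.capture("wrist");print(o["eef_pos"],o["tcp_rot"],o["ft_force"])
cv2.imwrite("pics/w5.png",cv2.resize(im[160:400,200:440],None,fx=2.5,fy=2.5,interpolation=cv2.INTER_CUBIC))
for z in (.14,.1):print(0)
E
```

```text
[ 0.5261 -0.1181  0.1726] [ 0.7069  0.7073 -0.0001 -0.0007] [ 0.1325 -0.2344 -1.6137]
0
0
```

View pics/w5.png

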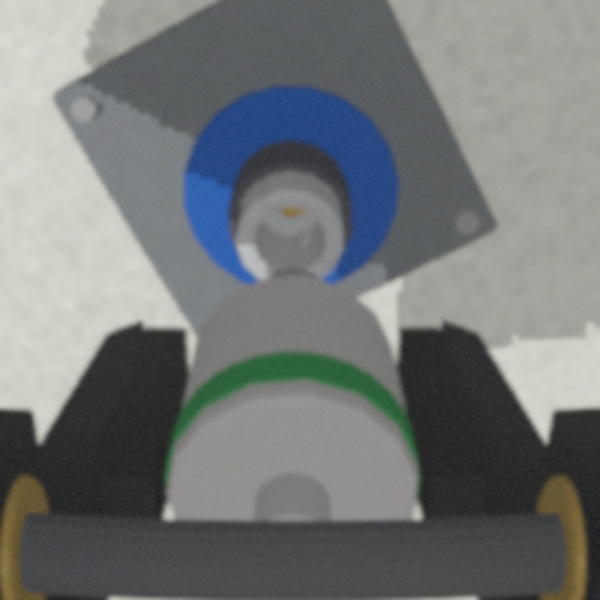

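The ring is at crop (291,239), the capsule's centre column at about 292 (aligned in x), the disc's front rim at about row 392, and the nipple tip peeks out at row 268.

```bash
python3 - <<'E'
from h import *
o=manip.get_obs();f=lambda a,b:(200+a/2.5-.3,160+b/2.5-.3)
z=o["eef_pos"][2]
print("ring",cast("wrist",f(291,239),.08,o))
print("yc from rim",cast("wrist",f(292,392),z+.0156,o)-[0,.019,0])
print("yc from tip",cast("wrist",f(294,268),z-.0584,o)-[0,.0066,0])
print("disc l/r",cast("wrist",f(166,485),z+.0156,o),cast("wrist",f(419,485),z+.0156,o))
E
```

```text
ring [ 0.5264 -0.1198  0.08  ]
yc from rim [ 0.5266 -0.1203  0.1884]
yc from tip [ 0.5271 -0.1201  0.1144]
disc l/r [ 0.5083 -0.1173  0.1884] [ 0.5451 -0.1173  0.1884]
```

Call:
move_arm(
  plan=[
    [30,0.001,-0.001,0.05,0],
    [30,0.001,-0.001,0.09,0],
    [30,0.001,-0.001,0.1,0],
    [30,0.001,-0.001,0.105,0],
    [30,0.001,-0.001,0.11,0],
    [30,0.001,-0.001,0.115,0],
    [30,0.001,-0.001,0.12,0],
    [30,0.001,-0.001,0.124,0],
    [30,0.001,-0.001,0.124,0],
  ],
)

```text
time_s: 8.25
eef_pos: [0.5261, -0.1187, 0.1358]
tcp_rot: [0.707, 0.707, -0.0, -0.0]
ft_force: [-0.0, 0.7, -0.9]
gripper_width: 0.037
grasp_force: 35.0
```

Call:
move_arm(
  plan=[
    [30,0,0,0.003,0],
    [30,0,0,0.006,0],
    [30,0,0,0.009,0],
    [30,0,0,0.012,0],
    [30,0,0,0.012,0],
  ],
)

```text
time_s: 8.75
eef_pos: [0.5262, -0.1188, 0.1321]
tcp_rot: [0.707, 0.707, -0.0, -0.0]
ft_force: [-0.3, 0.9, -1.2]
gripper_width: 0.0374
grasp_force: 35.0
```

Call:
move_arm(
  plan=[
    [30,0,0,0.007,0],
    [30,0,0,0.014,0],
    [30,0,0,0.021,0],
    [30,0,0,0.028,0],
    [30,0,0,0.035,0],
    [30,0,0,0.042,0],
    [30,0,0,0.049,0],
    [30,0,0,0.054,0],
    [30,0,0,0.054,0],
  ],
)

```text
time_s: 9.65
eef_pos: [0.5261, -0.1188, 0.1157]
tcp_rot: [0.707, 0.707, -0.0, -0.0]
ft_force: [-0.8, 1.8, -2.7]
gripper_width: 0.0372
grasp_force: 35.0
```

Call:
move_arm(
  plan=[
    [30,0,0,0.003,0],
    [30,0,0,0.006,0],
    [30,0,0,0.009,0],
    [30,0,0,0.012,0],
    [30,0,0,0.015,0],
    [30,0,0,0.018,0],
    [30,0,0,0.02,0],
    [30,0,0,0.02,0],
  ],
)

```text
time_s: 10.45
eef_pos: [0.5262, -0.1187, 0.1101]
tcp_rot: [0.707, 0.707, 0.0, -0.0]
ft_force: [-3.7, 4.1, 1.3]
gripper_width: 0.0373
grasp_force: 35.0
```

Call:
move_arm(
  plan=[
    [30,0,0,0.002,0],
    [30,0,0,0.004,0],
    [30,0,0,0.006,0],
    [30,0,0,0.007,0],
    [30,0,0,0.007,0],
  ],
)

```text
time_s: 10.95
eef_pos: [0.5263, -0.1188, 0.1093]
tcp_rot: [0.707, 0.707, -0.0, -0.0]
ft_force: [-8.9, 5.0, 12.8]
gripper_width: 0.0368
grasp_force: 35.0
```

```bash
python3 - <<'E'
from h import *
im=manip.capture("wrist");a=cv2.resize(im[130:370,220:420],(500,600),interpolation=cv2.INTER_CUBIC)
s=manip.capture("side");b=cv2.resize(s[170:260,330:375],(300,600),interpolation=cv2.INTER_CUBIC)
cv2.imwrite("pics/w6.png",np.hstack([a,b]))
E
```

```text
(no output)
```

View pics/w6.png

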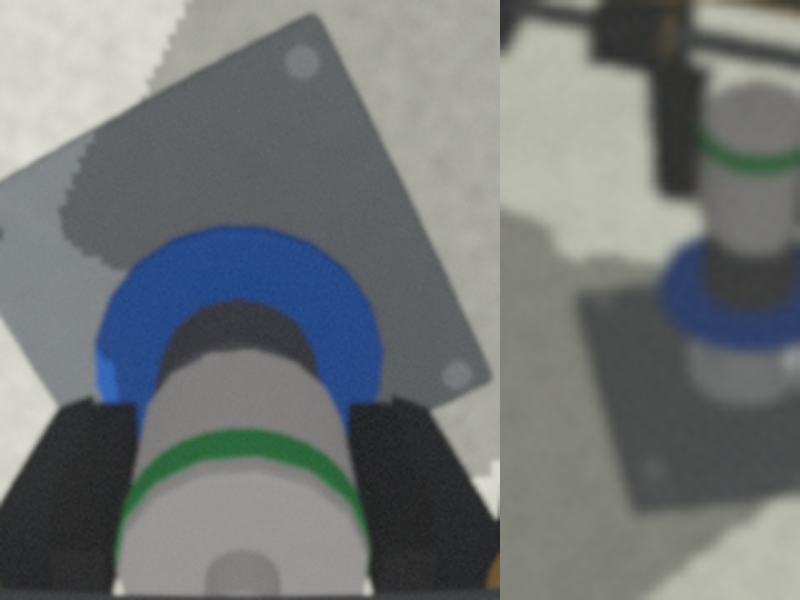

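Body meets the dark tube and a tall collar shows below the blue flange, so the sleeve seems forward; I'll check its height by the flange's apparent diameter (97–382 in the crop).

```bash
python3 - <<'E'
from h import *
o=manip.get_obs();print(o["ft_force"],o["eef_pos"])
f=lambda a,b:(220+a/2.5,130+b/2.5)
for z in(.052,.0415):
    print(z,cast("wrist",f(97,360),z,o),cast("wrist",f(382,360),z,o),cast("wrist",f(240,225),z,o))
E
```

```text
[-8.0308  5.3299 13.2899] [ 0.5263 -0.1188  0.1093]
0.052 [ 0.4955 -0.1181  0.052 ] [ 0.5573 -0.1181  0.052 ] [ 0.5265 -0.0879  0.052 ]
0.0415 [ 0.4937 -0.1227  0.0415] [ 0.559  -0.1227  0.0415] [ 0.5265 -0.0908  0.0415]
```

The flange measures 62 mm at the forward height, so the sleeve is forward. Release.

Call:
move_arm(
  plan=[
    [30,0,0,-0.005,0],
    [60,0,0,-0.005,0],
    [60,0,0,-0.005,0],
    [60,0,0,-0.005,0],
    [60,0,0,-0.03,0],
    [60,0,0,-0.1,0],
    [60,0,0,-0.22,0],
    [60,0,0,-0.35,0],
    [60,0,0,-0.4,0],
    [60,0,0,-0.4,0],
    [60,0,0,-0.4,0],
  ],
)

```text
time_s: 12.15
eef_pos: [0.5262, -0.1189, 0.2279]
tcp_rot: [0.707, 0.707, 0.0, 0.0]
ft_force: [0.2, -0.4, -0.2]
gripper_width: 0.0599
grasp_force: 0.0
```

```bash
python3 - <<'E'
from h import *
o=manip.get_obs();print(o["eef_pos"],o["gripper_width"],o["ft_force"])
im=manip.capture("wrist");a=cv2.resize(im[130:370,220:420],(500,600),interpolation=cv2.INTER_CUBIC)
s=manip.capture("side");b=cv2.resize(s[170:260,330:375],(300,600),interpolation=cv2.INTER_CUBIC)
cv2.imwrite("pics/w7.png",np.hstack([a,b]))
E
```

```text
[ 0.5262 -0.1189  0.2279] 0.059854274538555303 [ 0.243  -0.4036 -0.1624]
```

View pics/w7.png

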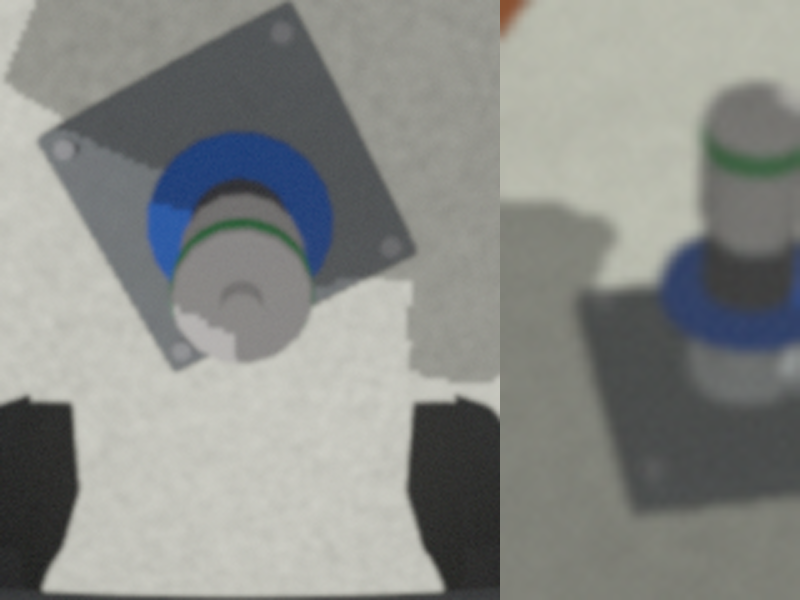

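The filter stands upright in the coupler (disc at about (242,297)), the sleeve is forward, and the jaws are clear.

```bash
python3 -c "
from station import manip
print(manip.finish_job())"
```

```text
the job is handed in; nothing more can be done
None
```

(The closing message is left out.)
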